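# Turn a casting over the step and set it against the gauge stop

### The job

The red casting lies on the upper ledge of the green turnover step with its bright ground face towards the drop. Without lifting it, push it over the step so that it tumbles a quarter turn and lands on its ground face, then slide it along the granite into the corner between the step and the gauge stop, snug and square against both, without ramming the gauge stop. Leave the V-block, the screwdriver and the ring gauge where they are.

Things in the scene. Friction and masses are not known exactly. Their poses are not given: they have to be found in the camera images.
- step: Fixed turnover step on the granite plate (z = 0): green sides, bright steel top, 130 (x) x 300 (y) x 30 mm high. Origin on the granite at the foot of its drop-side face (the riser), half-way along; +x points out over the drop, square to the riser, so the block fills x = -130 to 0, y = -150 to 150 mm. Yaw within 0.25 rad of world x. Beyond the riser is bare granite.
- step_edge (a point): Middle of the ledge's drop-side top edge, 30 mm above the granite; axes as the step. Pushed low and slowly past this edge, the casting overbalances by itself once its centre is past it, and comes to stand on its ground face on the granite near the riser. In the finished corner its centre lies 30 mm out from the riser and 57 mm from the gauge stop's origin along y.
- casting_center (a point): Centre of the loose red casting (0.4 to 0.85 kg), a block 50 (own x) x 90 (own y) x 60 mm (own z). Its own +x face is the bright ground face, two bright bosses are on +z, a bore on each y end. Starts on the ledge, own z up, own x towards the drop within 0.25 rad. When turned, own x points down: it is then 50 mm tall, 60 mm deep (own z, bosses away from the step) and 90 mm long.
- stop: Fixed gauge stop: steel block 70 (x) x 24 (y) x 45 mm high, red cap, round white dial on a post (56 mm across, top at 153 mm). On the granite beyond either the +y or the -y end of the step (the V-block is at the other). Origin: centre of underside, 35 mm out from the riser, 180 mm from the step's middle; axes as the step. Stop face: 12 mm from the origin along y, towards the step's middle.
- vblock: Bystander: loose grey steel V-block, 60 (x) x 50 (y) x 50 mm high, 0.9 kg, at the end of the step opposite to the gauge stop. Origin at the centre of its underside.
- screwdriver: Bystander: loose screwdriver with blue handle lying on the granite beyond the drop. Origin near its middle, on the underside.
- ring_gauge: Bystander: loose steel ring gauge, 60 mm across, 20 mm high, with a 36 mm hole, lying on the granite. Origin at the centre of its underside.
Mind the look-alikes: they are no part of the job. Leave any pink look-alike of the stop alone. Of the things that look like the part that bears casting_center, the smaller one is meant.

How it is judged:
On the way:
1. the casting has tumbled a quarter turn and stands on its ground face on the granite (angle between casting_center's own x axis and vertical above 3.05 rad and height (world z) of casting_center below 0.029 m), for 0.2 s.
At the end, for the whole second after the job is handed in: The casting stands on its ground face on the granite (within about 5 degrees), its back within 4 mm of the riser and its end within 4 mm of the gauge stop, square to the step within 0.05 rad; the V-block, screwdriver and ring gauge are where they were (within 15 mm) (all of step 1 and x of casting_center in the frame of step between 0.026 and 0.034 m and y of casting_center in the frame of stop between -0.061 and 0.061 m and angle between the y axis of casting_center and the y axis of step, either way round below 0.05 rad); the robot touches nothing.
It fails at once if the casting is lifted (its centre more than 22 mm above where it lies on the ledge) (height (world z) of casting_center above 0.082 m).
It fails at once if the V-block is moved more than 15 mm (distance of vblock from where it was at the start of the episode above 0.015 m).
It fails at once if the screwdriver is moved more than 15 mm (distance of screwdriver from where it was at the start of the episode above 0.015 m).
It fails at once if the ring gauge is moved more than 15 mm (distance of ring_gauge from where it was at the start of the episode above 0.015 m).
It fails at once if the gauge stop is rammed (pressed with over 60 N) (contact force between stop and anything else above 60 N).
It also fails if it takes over 61 s, if anything falls off the work surface, if the arm or the gripper's body presses on something with over 40 N, if the wrist force passes 120 N, or if a joint passes its speed limit or range.

### The arm

A 6-joint arm with a two-finger parallel gripper is mounted at the origin on the work surface. World frame = base frame: x ahead of the robot, y to its left, z up, the work surface at z = 0. Lengths are in m, angles in rad, forces in N, time in s.
With the tool pointing down it reaches from about 0.375 to 0.825 m from the base axis. Payload 5.5 kg.
Tool frame: the origin (TCP) lies midway between the tips of the shut fingers; the grasp point (between the pads) lies 19 mm behind it (bot.grip_depth is the distance from the TCP to the grasp point, in m); z points along the fingers, x is the direction in which the jaws open and shut, and the axes are right-handed (so a half turn about z gives the same grasp; the last joint's range is limited). The gripper opens to 85 mm and grips with 20 to 120 N. Pads are 22 mm wide; open, the fingers measure 114 mm over their backs; the gripper's body (76 mm by 85 mm) begins 54 mm behind the grasp point. The pads swing forward as they close: fully open they stand 13 mm farther back than shut.
Start: joints at [-1.176, 0.314, -0.047, 1.21, 0, 1.571], TCP at [0.231, -0.554, 0.231] pointing down, gripper open.
Joint ranges: [-2.67, 2.67], [-0.69, 1.73], [-1.03, 1.25], [-2.08, 2.16], [-1.42, 1.45], [-3.14, 3.14]. Speed limits (rad/s): [2.39, 2.39, 3.01, 3.14, 3.14, 3.14].

### API

Orientations are given as a rotation vector (axis times angle).
In Python, from bench import bot gives the robot as it stands.
- The arm moves only by the tool apply_moves, never from a script. Its argument "series" is one flat list of numbers, 5 for each row, row after row: the shift along the tool's x, y, z in m, then the turn about the tool's z in degrees, then the closure, from 0 (fully open) to 1 (shut). A call has 1 to 8 rows; each row shifts and turns the commanded pose from where the row before left it, along the tool's axes as they then stand; what a row does not reach is not made up. A row lasts 1/8 s, in which the tool goes at most 62.5 mm and 10.7 degrees, less where a joint would pass 70% of its speed; a pose out of reach is approached as far as the arm can. A call with a gripper value outside its range is refused whole. The fingers move at their own pace and stop on an object; the grip force is fixed at half the most. Time passes only in rows, so rows that do not move let the fingers close. It gives the time, the measured TCP pose, the force and the opening at its end, in the units of the state.
- bot.get_state(): the state, without advancing time (a new reading comes with each control period).
- bot.camera(name): name is "scene" or "side" or "wrist"; returns the picture (400x640x3 uint8, red, green, blue); there is no depth.
- bot.get_calibration(name): a dict with "mtx" (3x3 intrinsics, pixels), "xyz" and "rotation" of the camera in the world; the wrist camera has in their place "T_tool_cam" (4x4, takes a point from camera to tool coordinates, whose origin is the TCP and whose axes are the tool frame's). Camera axes: x right, y down, z forward; pixel columns grow to the right and rows downward; lengths in m; the calibration is good to about 2 mm. A picture is of the moment at which its call begins: read the wrist's pose just before it. get_calibration takes no time and is no camera call.
- bot.job_done(): hands the job in, once; it reports no verdict.
The state is a dict: "time_s": time; "joint_pos": joint angles; "joint_vel": joint speeds; "joint_torque": joint torques, N m; "tool_pos": TCP position; "eef_rot": TCP orientation; "wrist_force": force on the tool from outside, world axes, zero at the start; "ft_torque": the same for the moment, N m; "opening": finger opening in m.
Only numpy, scipy, OpenCV 4.12 (cv2) and the standard library are available. Lean on these libraries where they do the work, as an engineer would, in place of code of your own. Each camera call takes 0.05 s, during which the arm holds its last target.

## Working session

There is one attempt and no reset: what is moved stays moved. The work goes in short steps, Python scripts to look and compute and a tool call to move; the robot and the scene stay as the last step left them, time stands still between calls to the robot, and variables do not carry over. Pictures are saved under pics/ and viewed, and the job is handed in when it is done.

Besides the shell and the picture viewer there is one more tool, called as a command line: name --argument value ..., lists and objects as JSON in quotes. apply_moves: Moves the arm, as the interface text tells. Its arguments: {"type":"object","properties":{"series":{"type":"array"}},"required":["series"]}

```bash
mkdir -p pics; ls; python3 - <<'E'
from bench import bot
import cv2
s=bot.get_state();print(s['time_s'],s['tool_pos'],s['eef_rot'],s['opening'])
for n in ("scene","side"):
    im=bot.camera(n);cv2.imwrite(f'pics/{n}0.png',im[:,:,::-1]);print(n,bot.get_calibration(n))
print(bot.get_calibration("wrist"))
E
```

```text
pics
0.0 [ 0.23055655 -0.553308    0.23042671] [-2.61314900e+00  1.74207189e+00  2.22988471e-03] 0.08567161382786061
scene {'mtx': array([[499.66975691,   0.        , 323.72095432],
       [  0.        , 499.66975691, 203.78605853],
       [  0.        ,   0.        ,   1.        ]]), 'xyz': array([1.35168788, 0.15975518, 0.90832219]), 'rotation': array([-1.60874121, -1.96615436,  0.81548371])}
side {'mtx': array([[402.1396935 ,   0.        , 315.73346361],
       [  0.        , 402.1396935 , 191.89985255],
       [  0.        ,   0.        ,   1.        ]]), 'xyz': array([ 0.45162931, -0.65539435,  0.73361968]), 'rotation': array([-2.36671484,  0.19675603, -0.06741712])}
{'mtx': array([[275.82546087,   0.        , 314.68021601],
       [  0.        , 275.82546087, 204.41058625],
       [  0.        ,   0.        ,   1.        ]]), 'T_tool_cam': array([[ 9.99999787e-01, -6.51824157e-04,  2.03428949e-05,
        -1.90463320e-04],
       [ 6.12297665e-04,  9.49182335e-01,  3.14726104e-01,
        -8.10761841e-02],
       [-2.24455194e-04, -3.14726025e-01,  9.49182532e-01,
        -1.43473844e-01],
       [ 0.00000000e+00,  0.00000000e+00,  0.00000000e+00,
         1.00000000e+00]])}
```

View pics/scene0.png

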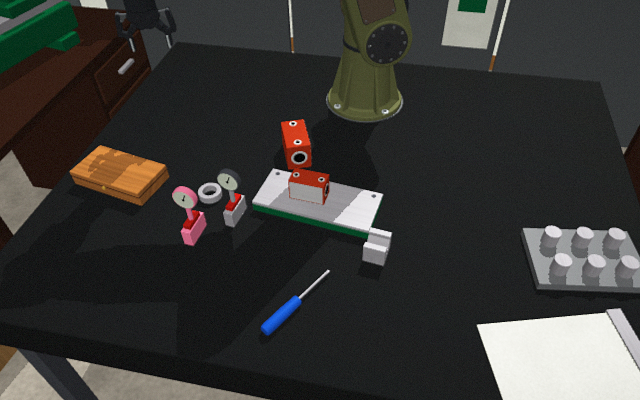

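View pics/side0.png

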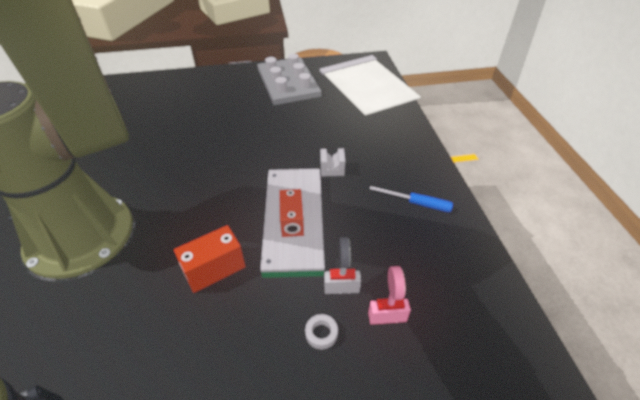

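The scene shows two red castings, one on the ledge (scene 309,187; side 291,213) and a bigger one on the granite (scene 297,145; side 210,258). It also shows the grey stop (scene 233,210), with a pink look-alike (192,228). The one I want is the smaller casting on the ledge, together with the grey stop. I'll check both in a close crop.

```bash
python3 - <<'E'
import cv2
a=cv2.imread('pics/scene0.png')[155:275,200:400];cv2.imwrite('pics/c1.png',cv2.resize(a,None,fx=4,fy=4,interpolation=cv2.INTER_CUBIC))
a=cv2.imread('pics/side0.png')[140:300,245:445];cv2.imwrite('pics/c2.png',cv2.resize(a,None,fx=3.75,fy=3.75,interpolation=cv2.INTER_CUBIC))
E
```

```text
(no output)
```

View pics/c1.png

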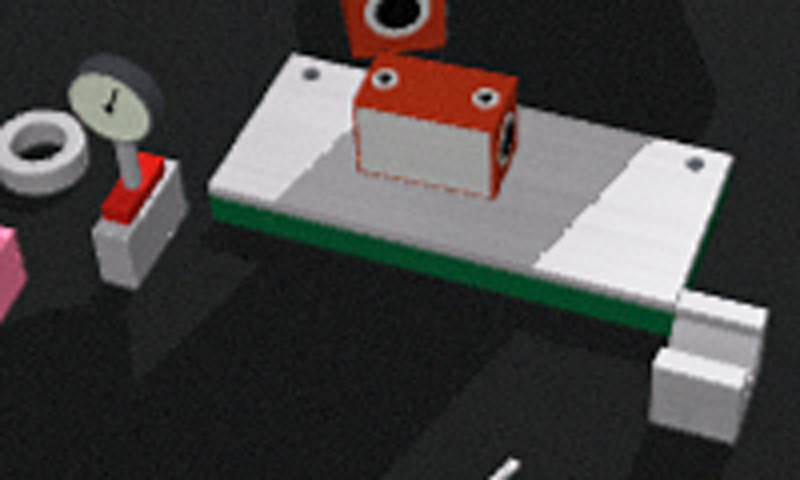

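View pics/c2.png

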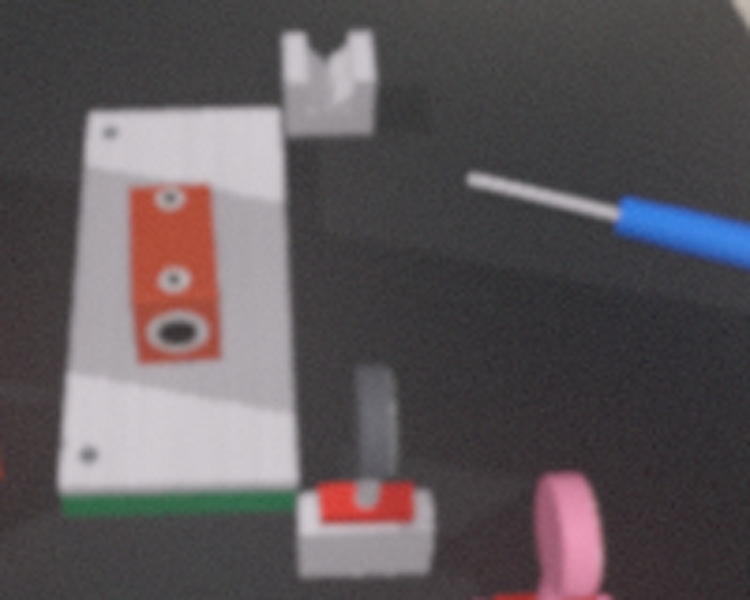

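```bash
cat > h.py <<'E'
import numpy as np,cv2
from scipy.spatial.transform import Rotation as R
from bench import bot
def bp(K,Rm,t,uv,z):
    d=Rm@np.linalg.inv(K)@np.array([uv[0],uv[1],1.]);return t+d*(z-t[2])/d[2]
def cam(n):
    c=bot.get_calibration(n);return c['mtx'],R.from_rotvec(c['rotation']).as_matrix(),c['xyz']
def wcam(s):
    c=bot.get_calibration('wrist');T=np.eye(4);T[:3,:3]=R.from_rotvec(s['eef_rot']).as_matrix();T[:3,3]=s['tool_pos'];T=T@c['T_tool_cam'];return c['mtx'],T[:3,:3],T[:3,3]
def fitrect(obs,x0):  # obs: list (local xy, measured xy)
    from scipy.optimize import least_squares
    L=np.array([o[0] for o in obs]);M=np.array([o[1] for o in obs])
    def f(p):
        c,s=np.cos(p[2]),np.sin(p[2]);return (L@np.array([[c,s],[-s,c]])+p[:2]-M).ravel()
    r=least_squares(f,x0);return r.x,f(r.x).reshape(-1,2)
E
python3 - <<'E'
from h import *
np.set_printoptions(precision=4,suppress=True)
def S(p):return ((p[0]+.5)/4-.5+200,(p[1]+.5)/4-.5+155)
def D(p):return ((p[0]+.5)/3.75-.5+245,(p[1]+.5)/3.75-.5+140)
cs,cd=cam('scene'),cam('side')
Sc=lambda p,z:bp(*cs,S(p),z)[:2]; Sd=lambda p,z:bp(*cd,D(p),z)[:2]
st=dict(bl=(-.13,-.15),br=(0,-.15),tr=(0,.15),tl=(-.13,.15))
o1=[(st['bl'],Sc((293,55),.03)),(st['tl'],Sc((733,157),.03)),(st['br'],Sc((210,187),.03)),(st['tr'],Sc((683,303),.03))]
o2=[(st['tl'],Sd((88,110),.03)),(st['tr'],Sd((280,107),.03)),(st['br'],Sd((299,488),.03)),(st['bl'],Sd((60,490),.03))]
for o in (o1,o2,o1+o2):
    p,r=fitrect(o,[.5,0,0]);print('step',p);print(r.ravel())
ps=p
ca=lambda i,j:(i*.025,j*.045)
o1=[(ca(-1,-1),Sc((375,55),.09)),(ca(-1,1),Sc((518,75),.09)),(ca(1,1),Sc((493,130),.09)),(ca(1,-1),Sc((357,107),.09))]
o2=[(ca(-1,1),Sd((130,186),.09)),(ca(1,1),Sd((210,185),.09)),(ca(1,-1),Sd((217,303),.09)),(ca(-1,-1),Sd((135,303),.09))]
for o in (o1,o2,o1+o2):
    p,r=fitrect(o,[.5,0,0]);print('cast',p);print(r.ravel())
c,s=np.cos(ps[2]),np.sin(ps[2]);Rm=np.array([[c,-s],[s,c]])
print('cast in step',Rm.T@(p[:2]-ps[:2]),p[2]-ps[2])
print('stop pred',ps[:2]+Rm@[.035,-.18])
for l,q in (('95,228',Sc((95,228),.045)),('135,236',Sc((135,236),.045)),('185,165',Sc((185,165),.045)),('sd',Sd((298,518),.045)),('sd',Sd((433,518),.045))):print(l,q,Rm.T@(q-ps[:2]))
for nm,q in(('ring',bp(*cs,(210,195),0)),('vb',bp(*cs,(375,265),0)),('sdrv tip',bp(*cs,(329,270),0)),('handle end',bp(*cs,(266,332),0)),('big',bp(*cs,(297,165),0))):print(nm,q,Rm.T@(q[:2]-ps[:2]))
E
```

```text
step [ 0.5548 -0.0522 -0.13  ]
[ 0.0004  0.0009 -0.0014  0.0006  0.0004  0.001   0.0006 -0.0024]
step [ 0.5571 -0.0526 -0.1357]
[ 0.0009 -0.0042 -0.0008 -0.0022 -0.0002  0.0047  0.      0.0017]
step [ 0.5559 -0.0524 -0.1329]
[ 0.0012  0.0011  0.0002  0.0007  0.0011  0.0009  0.0021 -0.0027 -0.0007
 -0.0043 -0.0023 -0.002  -0.0009  0.0048 -0.0007  0.0015]
cast [ 0.4863 -0.0675 -0.0335]
[-0.0013 -0.      0.0004 -0.0004 -0.0001  0.003   0.0009 -0.0026]
cast [ 0.4872 -0.0687 -0.0992]
[-0.0005 -0.0021  0.002   0.0003  0.0017  0.0023 -0.0031 -0.0005]
cast [ 0.4868 -0.0681 -0.0668]
[-0.0022  0.0003  0.0025 -0.0002  0.0018  0.0015 -0.0001 -0.0039 -0.0025
 -0.0022  0.0001  0.0018  0.0027  0.0036 -0.0022 -0.0008]
cast in step [-0.0665 -0.0247] 0.06613534831523585
stop pred [ 0.5668 -0.2355]
95,228 [ 0.5952 -0.2531] [ 0.0655 -0.1937]
135,236 [ 0.5969 -0.2274] [ 0.0638 -0.168 ]
185,165 [ 0.5335 -0.2167] [-0.0005 -0.1658]
sd [ 0.5313 -0.2336] [-0.0004 -0.1828]
sd [ 0.6013 -0.2455] [ 0.0705 -0.1853]
ring [ 0.5056 -0.3293  0.    ] [-0.0132 -0.2811]
vb [0.649  0.1217 0.    ] [0.0691 0.1849]
sdrv tip [ 0.683  0.022 -0.   ] [0.1161 0.0906]
handle end [ 0.8616 -0.0734  0.    ] [0.3057 0.0198]
big [ 0.3476 -0.135   0.    ] [-0.1956 -0.1095]
```

apply_moves --series '[-0.0375, -0.0378, 0, 0, 0, -0.0375, -0.0378, 0, 0, 0, -0.0375, -0.0378, 0, 0, 0, -0.0375, -0.0378, 0, 0, 0, -0.0375, -0.0378, 0, 0, 0, -0.0375, -0.0378, 0, 0, 0, -0.0375, -0.0378, 0, 0, 0, -0.0375, -0.0378, 0, 0, 0]'

```text
time_s: 1.1
tool_pos: [0.3947, -0.1589, 0.2312]
eef_rot: [2.614, -1.743, 0.0]
wrist_force: [1.5, -0.6, 0.7]
opening: 0.0858
```

apply_moves --series '[-0.0375, -0.0378, 0, 0, 0, -0.0375, -0.0378, 0, 0, 0, 0, 0, 0, -10, 0, 0, 0, 0, -10, 0, 0, 0, 0, -10, 0, 0, 0, 0, -10, 0, 0, 0, 0, -10, 0, 0, 0, 0, -10, 0]'

```text
time_s: 2.1
tool_pos: [0.4351, -0.0623, 0.231]
eef_rot: [-3.136, 0.193, 0.001]
wrist_force: [0.6, -0.4, 0.2]
opening: 0.0854
```

apply_moves --series '[0, 0, 0, -10, 0, 0, 0, 0, -10, 0, 0, 0, 0, -10, 0, 0, 0, 0, -10, 0, 0, 0, 0, -10, 0, 0, 0, 0, -10, 0, 0, 0, 0, -10, 0, 0, 0, 0, -10, 0]'

```text
time_s: 3.1
tool_pos: [0.4351, -0.0622, 0.231]
eef_rot: [-2.526, -1.867, 0.001]
wrist_force: [-0.1, -0.1, 0.1]
opening: 0.0855
```

apply_moves --series '[0, 0, 0, -10, 0, 0, 0, 0, 0, 0.4]'

```text
time_s: 3.35
tool_pos: [0.4352, -0.0623, 0.231]
eef_rot: [-2.361, -2.071, 0.001]
wrist_force: [0.1, 0.2, -0.4]
opening: 0.0696
```

```bash
python3 - <<'E'
from h import *
s=bot.get_state();print(s['time_s'],s['tool_pos'],s['joint_pos'],s['opening']);print(R.from_rotvec(s['eef_rot']).as_matrix())
np.savez('w1.npz',p=s['tool_pos'],r=s['eef_rot'])
cv2.imwrite('pics/w1.png',bot.camera('wrist')[:,:,::-1])
E
```

```text
3.35 [ 0.43519557 -0.06225003  0.23103339] [-1.42086081e-01  1.23594844e-02 -4.06998176e-01  1.15204030e+00
  1.40763217e-05 -1.14298800e-02] 0.06962663391725633
[[ 1.30284789e-01  9.91476435e-01 -5.93575560e-04]
 [ 9.91476613e-01 -1.30284753e-01  9.91306194e-05]
 [ 2.09518279e-05 -6.01431497e-04 -9.99999819e-01]]
```

View pics/w1.png

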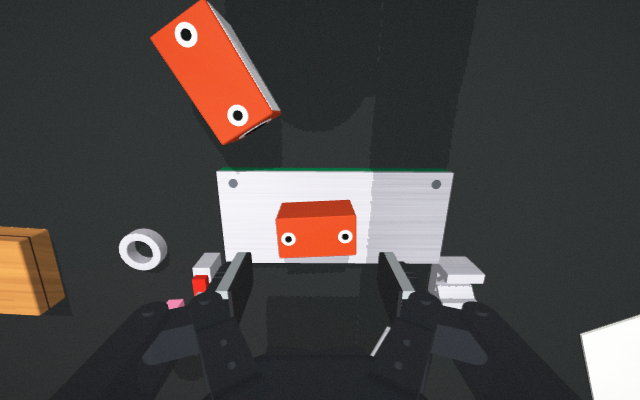

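```bash
python3 - <<'E'
import cv2
a=cv2.imread('pics/w1.png')[160:290,190:490];cv2.imwrite('pics/c3.png',cv2.resize(a[:,:],None,fx=2.6666666,fy=2.6666666,interpolation=cv2.INTER_CUBIC))
a=cv2.imread('pics/w1.png')[190:275,255:375];cv2.imwrite('pics/c4.png',cv2.resize(a[:,:],None,fx=6,fy=6,interpolation=cv2.INTER_CUBIC))
E
```

```text
(no output)
```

View pics/c3.png

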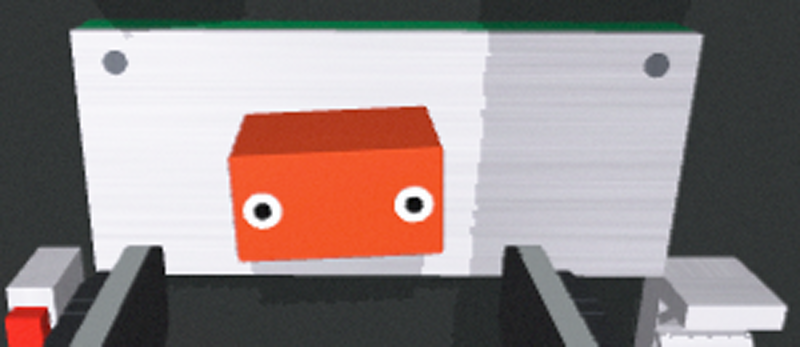

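View pics/c4.png

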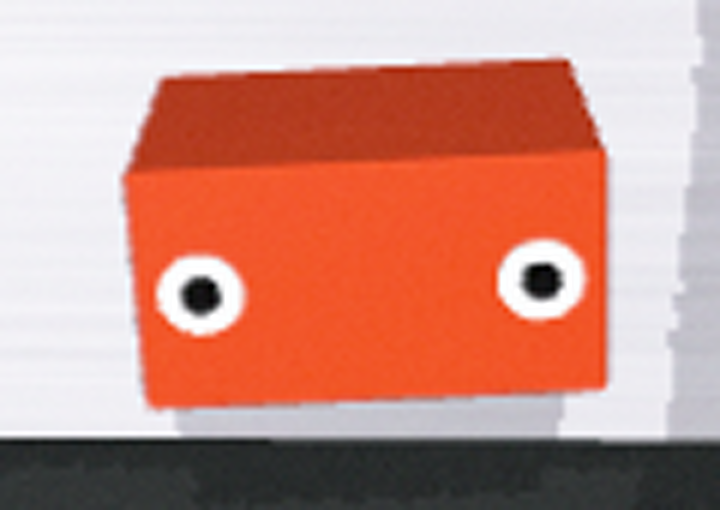

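```bash
python3 - <<'E'
from h import *
np.set_printoptions(precision=4,suppress=True)
d=np.load('w1.npz');cw=wcam(dict(tool_pos=d['p'],eef_rot=d['r']))
A=lambda p,z:bp(*cw,((p[0]+.5)/2.66667-.5+190,(p[1]+.5)/2.66667-.5+160),z)[:2]
B=lambda p,z:bp(*cw,((p[0]+.5)/6-.5+255,(p[1]+.5)/6-.5+190),z)[:2]
o=[((-.13,-.15),A((71,30),.03)),((-.13,.15),A((702,34),.03)),((0,-.15),A((94,274),.03)),((0,.15),A((666,277),.03))]
ps,r=fitrect(o,[.55,0,0]);print('step',ps,r.ravel())
o=[((-.025,-.045),B((125,174),.09)),((-.025,.045),B((604,150),.09)),((.025,-.045),B((148,408),.09)),((.025,.045),B((606,388),.09))]
p,r=fitrect(o,[.55,0,0]);print('cast',p,r.ravel())
for q in(ps,[.5555,-.0524,-.131]):
    q=np.array(q);c,s=np.cos(q[2]),np.sin(q[2]);Rm=np.array([[c,-s],[s,c]])
    print('cast in step',Rm.T@(p[:2]-q[:2]),p[2]-q[2], 'tcp in step',Rm.T@(d['p'][:2]-q[:2]))
for z in(.09,):
  print('boss',B((200,294),z),B((541,281),z))
E
```

```text
step [ 0.5579 -0.0532 -0.1372] [ 0.0007 -0.      0.0005  0.0002 -0.0003  0.0019 -0.0009 -0.0021]
cast [ 0.4872 -0.0671 -0.0803] [-0.0007 -0.0008 -0.0004  0.0009  0.0006 -0.0007  0.0005  0.0007]
cast in step [-0.0682 -0.0234] 0.05687562720053904 tcp in step [-0.1204 -0.0257]
cast in step [-0.0658 -0.0235] 0.050697577770034946 tcp in step [-0.118  -0.0255]
boss [ 0.4852 -0.0993] [ 0.491  -0.0351]
```

apply_moves --series '[0.001, 0, 0.05, 0.2, 0.45, 0, 0, 0.05, 0, 0.45, 0, 0, 0.05, 0, 0.45, 0, 0, 0.03, 0, 0.45, 0, 0, 0.011, 0, 0.45, 0, 0, 0, 0, 0.45]'

```text
time_s: 4.15
tool_pos: [0.4355, -0.0613, 0.0403]
eef_rot: [-2.364, -2.068, 0.001]
wrist_force: [0.6, 0.0, 0.4]
opening: 0.0469
```

```bash
python3 - <<'E'
from h import *
s=bot.get_state();print(s['time_s'],s['tool_pos'],s['opening'],s['wrist_force'])
a=bot.camera('side')[:,:,::-1];b=bot.camera('wrist')[:,:,::-1]
cv2.imwrite('pics/s2.png',cv2.resize(a[140:300,245:405],None,fx=3.5,fy=3.5,interpolation=cv2.INTER_CUBIC));cv2.imwrite('pics/w2.png',b)
E
```

```text
4.15 [ 0.43545052 -0.06127512  0.04026378] 0.04687408285145037 [0.61552106 0.00890421 0.35313659]
```

View pics/s2.png

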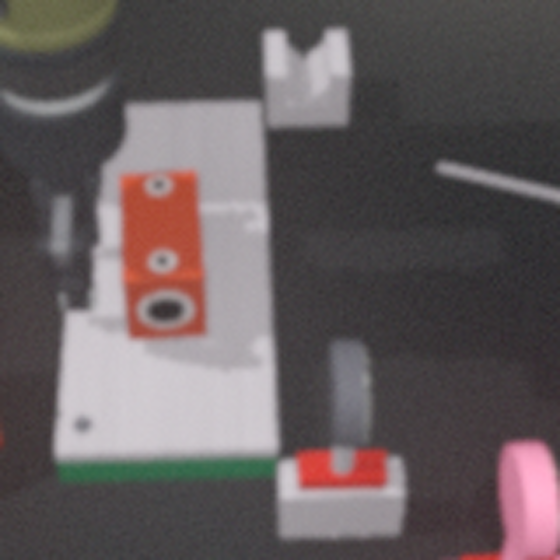

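View pics/w2.png

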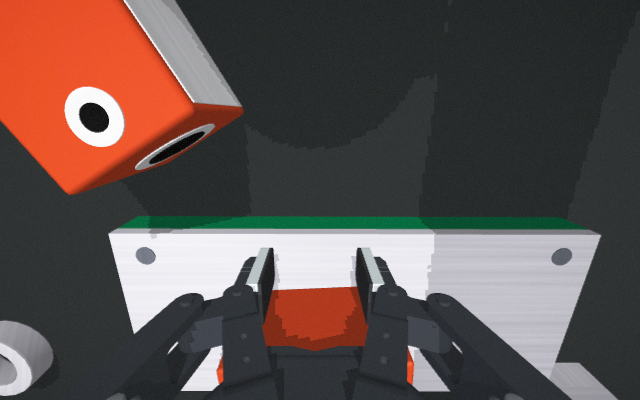

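apply_moves --series '[0, 0, 0.004, 0, 0.45, 0, 0.006, 0, 0, 0.45, 0, 0.006, 0, 0, 0.45, 0, 0.006, 0, 0, 0.45, 0, 0.006, 0, 0, 0.45, 0, 0.006, 0, 0, 0.45, 0, 0.006, 0, 0, 0.45, 0, 0.006, 0, 0, 0.45]'

```text
time_s: 5.25
tool_pos: [0.4776, -0.0669, 0.0362]
eef_rot: [-2.363, -2.07, 0.0]
wrist_force: [-2.1, -0.0, -0.2]
opening: 0.0469
```

```bash
python3 - <<'E'
from h import *
s=bot.get_state();print(s['time_s'],s['tool_pos'],s['opening'],s['wrist_force'])
a=bot.camera('side')[:,:,::-1];b=bot.camera('scene')[:,:,::-1]
cv2.imwrite('pics/s3.png',np.hstack([cv2.resize(a[140:300,245:405],None,fx=2.5,fy=2.5,interpolation=cv2.INTER_CUBIC),cv2.resize(b[140:300,230:390],None,fx=2.5,fy=2.5,interpolation=cv2.INTER_CUBIC)]))
E
```

```text
5.25 [ 0.47758457 -0.06692135  0.03624412] 0.04686970551974266 [-2.08939073 -0.0265098  -0.16295164]
```

View pics/s3.png

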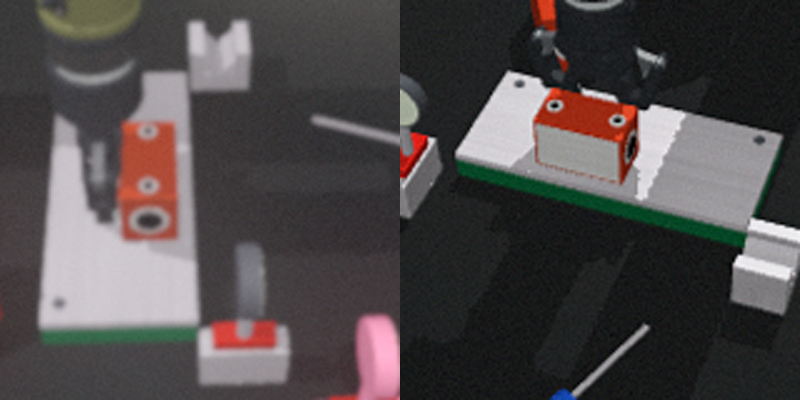

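apply_moves --series '[0, 0.004, 0, 0, 0.45, 0, 0.004, 0, 0, 0.45, 0, 0.004, 0, 0, 0.45, 0, 0.004, 0, 0, 0.45, 0, 0.004, 0, 0, 0.45, 0, 0.004, 0, 0, 0.45, 0, 0.004, 0, 0, 0.45, 0, 0.004, 0, 0, 0.45]'

```text
time_s: 6.35
tool_pos: [0.5092, -0.0711, 0.0362]
eef_rot: [-2.363, -2.07, 0.0]
wrist_force: [-2.1, -0.1, -0.3]
opening: 0.0469
```

apply_moves --series '[0, 0.002, 0, 0, 0.45, 0, 0.001, 0, 0, 0.45, 0, 0.001, 0, 0, 0.45, 0, 0.001, 0, 0, 0.45]'

```text
time_s: 6.85
tool_pos: [0.5139, -0.0717, 0.0363]
eef_rot: [-2.363, -2.07, 0.0]
wrist_force: [-1.4, 0.7, 0.4]
opening: 0.0472
```

```bash
cat > look.py <<'E'
import sys
from h import *
n=sys.argv[1]
s=bot.get_state();print(s['time_s'],s['tool_pos'],s['opening'],s['wrist_force'])
a=bot.camera('side')[:,:,::-1];b=bot.camera('scene')[:,:,::-1]
cv2.imwrite(f'pics/raws_{n}.png',a);cv2.imwrite(f'pics/rawc_{n}.png',b)
cv2.imwrite(f'pics/{n}.png',np.hstack([cv2.resize(a[140:300,255:415],None,fx=2.5,fy=2.5,interpolation=cv2.INTER_CUBIC),cv2.resize(b[140:300,210:370],None,fx=2.5,fy=2.5,interpolation=cv2.INTER_CUBIC)]))
E
python3 look.py l4
```

```text
6.85 [ 0.51387811 -0.0717139   0.03634134] 0.04720231480435108 [-1.41363702  0.72611968  0.37776273]
```

View pics/l4.png

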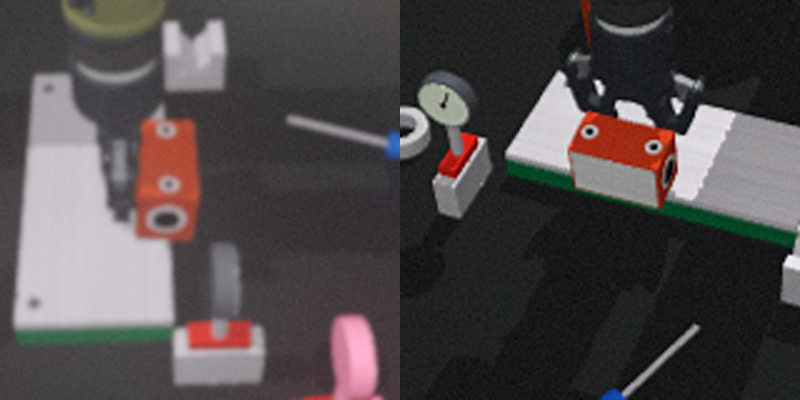

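apply_moves --series '[0, 0.001, 0, 0, 0.45, 0, 0.001, 0, 0, 0.45, 0, 0.001, 0, 0, 0.45, 0, 0.001, 0, 0, 0.45, 0, 0, 0, 0, 0.45]'

```text
time_s: 7.58
tool_pos: [0.5181, -0.0723, 0.0364]
eef_rot: [2.363, 2.07, 0.0]
wrist_force: [-2.1, 0.9, 1.9]
opening: 0.047
```

```bash
python3 look.py l5
```

```text
7.575 [ 0.51811438 -0.07228221  0.03638747] 0.04696421659383976 [-2.10989394  0.860207    1.87681268]
```

View pics/l5.png

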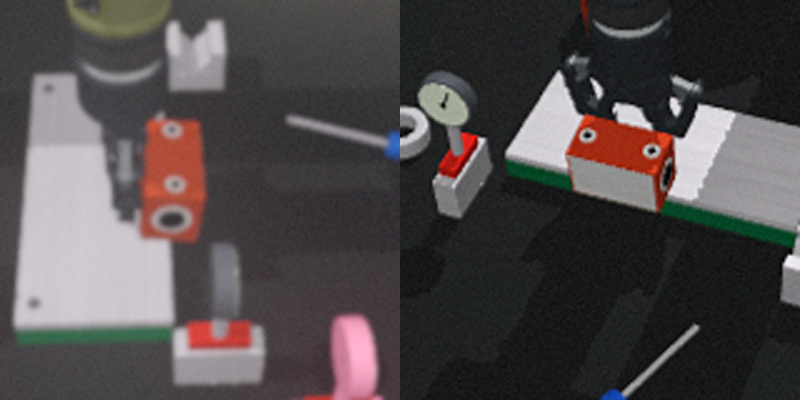

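apply_moves --series '[0, 0.001, 0, 0, 0.45, 0, 0.001, 0, 0, 0.45, 0, 0.001, 0, 0, 0.45, 0, 0.001, 0, 0, 0.45, 0, 0, 0, 0, 0.45, 0, 0, 0, 0, 0.45]'

```text
time_s: 8.43
tool_pos: [0.5223, -0.0729, 0.0364]
eef_rot: [2.363, 2.069, 0.001]
wrist_force: [-0.2, -0.3, 0.0]
opening: 0.0471
```

```bash
python3 look.py l6
```

```text
8.425 [ 0.52230448 -0.07286775  0.03638259] 0.047065620615165095 [-0.21606618 -0.26690775  0.01475252]
```

View pics/l6.png

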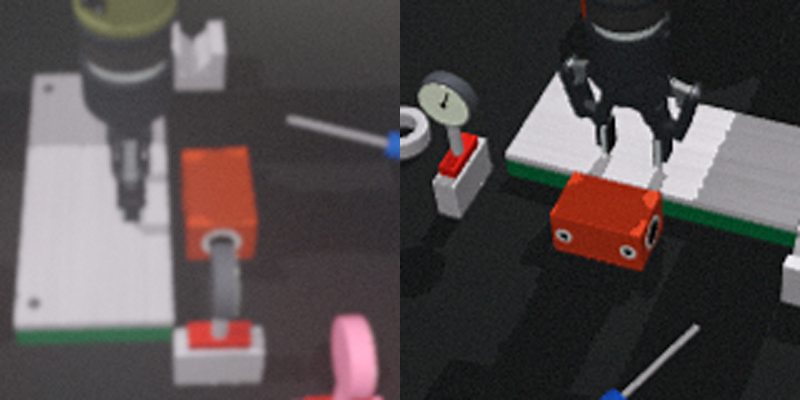

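apply_moves --series '[0, -0.004, -0.05, 0, 0.45, 0, 0, -0.06, 0, 0.45, 0, 0, -0.06, 0, 0.45, 0, 0.044, 0, 0, 0.8, 0, 0.044, 0, 0, 1, 0, 0.044, 0, 0, 1, 0, 0.036, 0, 0, 1, 0, 0, 0, 0, 1]'

```text
time_s: 9.52
tool_pos: [0.6861, -0.0946, 0.2049]
eef_rot: [-2.363, -2.07, 0.0]
wrist_force: [-1.1, -0.5, -0.2]
opening: -0.0001
```

```bash
python3 - <<'E'
from h import *
s=bot.get_state();print(s['time_s'],s['tool_pos'],s['opening'],s['wrist_force'])
np.savez('w7.npz',p=s['tool_pos'],r=s['eef_rot'])
cv2.imwrite('pics/w7.png',bot.camera('wrist')[:,:,::-1])
E
```

```text
9.525 [ 0.6860886  -0.09464617  0.20486973] -0.00012001963773030375 [-1.12727349 -0.5319753  -0.15667591]
```

View pics/w7.png

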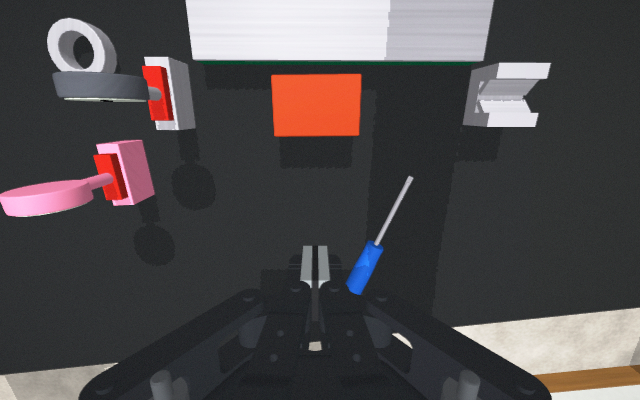

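```bash
cat > wl.py <<'E'
from h import *
np.set_printoptions(precision=4,suppress=True)
PS=np.array([.5568,-.0528,-.1345])
def loc(q,P=PS):
    c,s=np.cos(P[2]),np.sin(P[2]);return np.array([[c,s],[-s,c]])@(np.array(q)[:2]-P[:2])
E
python3 - <<'E'
from wl import *
d=np.load('w7.npz');cw=wcam(dict(tool_pos=d['p'],eef_rot=d['r']));B=lambda p,z:bp(*cw,p,z)[:2]
im=cv2.imread('pics/w7.png');cv2.imwrite('pics/c7.png',cv2.resize(im[40:150,140:370],None,fx=3.4,fy=3.4,interpolation=cv2.INTER_CUBIC))
# casting outline by code
hsv=cv2.cvtColor(im,cv2.COLOR_BGR2HSV);m=((hsv[...,0]<15)|(hsv[...,0]>172)).astype(np.uint8)*(hsv[...,1]>150)*(hsv[...,2]>90)
m[:,:250]=0;m[160:]=0
cnt=max(cv2.findContours(m,cv2.RETR_EXTERNAL,cv2.CHAIN_APPROX_NONE)[0],key=cv2.contourArea)
print(cv2.approxPolyDP(cnt,4,True).reshape(-1,2))
o=[((-.03,-.045),B((272,74.5),.05)),((-.03,.045),B((360.5,73.5),.05)),((.03,.045),B((361,135),.05)),((.03,-.045),B((274.5,136.5),.05))]
p,r=fitrect(o,[.58,-.08,-.13]);print('cast',p,r.ravel(),'in step',loc(p),p[2]-PS[2]);print('tcp',loc(d['p']))
for n,q,z in(('e1',(192,59),.03),('e2',(484,62),.03),('sd tip',(411,178),.003),('handle end',(356,292),.02),('handle start',(375,244),.02),('stop',(183,57),.045),('stop',(194,128),.045),('vb',(470,65),.05),('vb',(463,125),.0)):print(n,loc(B(q,z)))
E
```

```text
[[271  75]
 [275 136]
 [359 134]
 [360  74]]
cast [ 0.5996 -0.0805 -0.1148] [-0.0002 -0.0011 -0.0005  0.0018  0.0002 -0.0009  0.0005  0.0002] in step [ 0.0462 -0.0217] 0.019719748379360177
tcp [ 0.1337 -0.0241]
e1 [ 0.0002 -0.1511]
e2 [0.0025 0.1516]
sd tip [0.1319 0.0993]
handle end [0.2915 0.0343]
handle start [0.2169 0.0557]
stop [ 0.0009 -0.1537]
stop [ 0.0683 -0.1521]
vb [0.0083 0.1274]
vb [0.0667 0.1562]
```

View pics/c7.png

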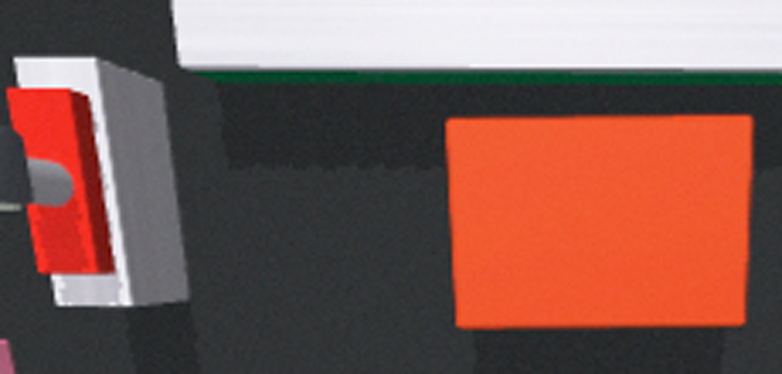

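apply_moves --series '[0.002, -0.007, 0.05, 0, 1, 0, -0.007, 0.05, 0, 1, 0, 0, 0.05, 0, 1, 0, 0, 0.03, 0, 1, 0, 0, 0.01, 0, 1, 0, -0.008, 0, 0, 1, 0, -0.008, 0, 0, 1]'

```text
time_s: 10.45
tool_pos: [0.6554, -0.0885, 0.0182]
eef_rot: [2.362, 2.069, 0.002]
wrist_force: [-0.3, 0.2, 0.5]
opening: 0.0
```

```bash
python3 look.py l8; python3 -c "
from wl import *
print(loc(bot.get_state()['tool_pos']))"
```

```text
10.45 [ 0.65541097 -0.08851151  0.01815112] 2.9532491017501572e-05 [-0.26984608  0.19875406  0.45803312]
[ 0.1019 -0.0222]
```

View pics/l8.png

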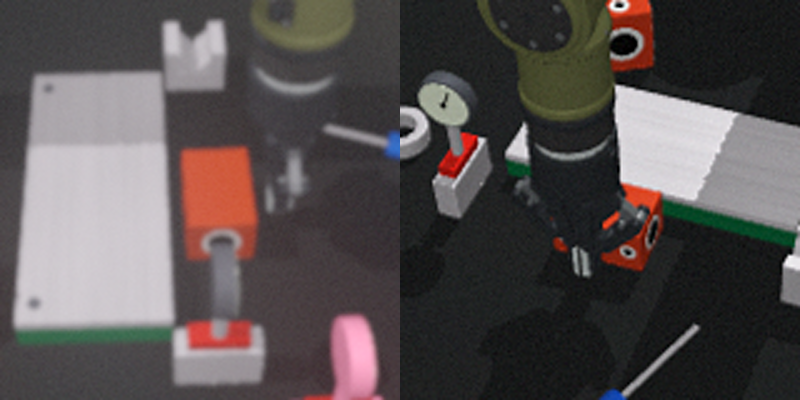

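apply_moves --series '[0, -0.005, 0.002, 0, 1, 0, -0.004, 0, 0, 1, 0, -0.004, 0, 0, 1, 0, -0.004, 0, 0, 1, 0, -0.004, 0, 0, 1, 0, -0.003, 0, 0, 1, 0, -0.002, 0, 0, 1]'

```text
time_s: 11.42
tool_pos: [0.6292, -0.085, 0.0144]
eef_rot: [2.363, 2.07, 0.0]
wrist_force: [2.1, -0.6, -1.7]
opening: 0.0
```

apply_moves --series '[0, -0.001, 0, 0, 1, 0, -0.001, 0, 0, 1]'

```text
time_s: 11.68
tool_pos: [0.6273, -0.0848, 0.0144]
eef_rot: [2.363, 2.07, 0.0]
wrist_force: [1.8, -0.1, -1.0]
opening: -0.0001
```

apply_moves --series '[0, -0.001, 0, 0, 1, 0, -0.001, 0, 0, 1]'

```text
time_s: 11.92
tool_pos: [0.6253, -0.0846, 0.0144]
eef_rot: [2.363, 2.07, 0.0]
wrist_force: [1.7, 0.9, -0.6]
opening: -0.0001
```

apply_moves --series '[0, -0.001, 0, 0, 1, 0, -0.001, 0, 0, 1]'

```text
time_s: 12.18
tool_pos: [0.6246, -0.0846, 0.0146]
eef_rot: [2.362, 2.068, 0.002]
wrist_force: [6.6, -2.6, -2.6]
opening: -0.0002
```

apply_moves --series '[0, -0.001, 0, 0, 1]'

```text
time_s: 12.3
tool_pos: [0.6245, -0.0846, 0.0149]
eef_rot: [2.361, 2.067, 0.004]
wrist_force: [9.0, -1.5, -3.2]
opening: 0.0002
```

```bash
python3 look.py l9; python3 -c "
from wl import *
print(loc(bot.get_state()['tool_pos']))"
```

```text
12.3 [ 0.62454615 -0.08461733  0.01491512] 0.0001832350153850803 [ 8.98396016 -1.46993469 -3.17904138]
[ 0.0715 -0.0224]
```

View pics/l9.png

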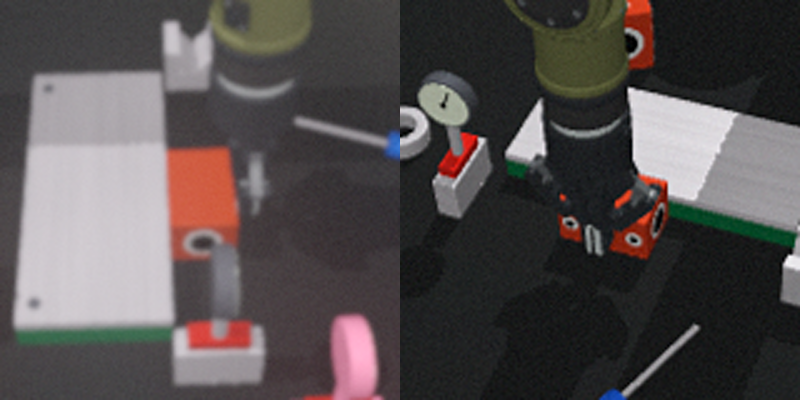

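apply_moves --series '[0, 0.006, 0, 0, 1, 0, 0.006, -0.01, 0, 1, 0, 0, -0.045, 0, 1, 0, 0, -0.045, 0, 1, 0.026, -0.017, 0, 0, 1, 0.026, -0.017, 0, 0, 1, 0.026, -0.017, 0, 0, 1, 0, 0, 0, 10, 1]'

```text
time_s: 13.4
tool_pos: [0.5925, 0.0002, 0.1148]
eef_rot: [-2.535, -1.853, 0.001]
wrist_force: [-0.2, -0.6, -1.0]
opening: -0.0003
```

apply_moves --series '[0, 0, 0, 10, 1, 0, 0, 0, 10, 1, 0, 0, 0, 10, 1, 0, 0, 0, 10, 1, 0, 0, 0, 10, 1, 0, 0, 0, 10, 1, 0, 0, 0, 10, 1, 0, 0, 0, 10, 1]'

```text
time_s: 14.4
tool_pos: [0.5935, -0.0016, 0.1148]
eef_rot: [-3.134, 0.217, 0.001]
wrist_force: [-0.2, 0.4, -0.1]
opening: 0.0001
```

```bash
python3 - <<'E'
from wl import *
s=bot.get_state();print(s['time_s'],s['tool_pos'],loc(s['tool_pos']),s['joint_pos']);print(R.from_rotvec(s['eef_rot']).as_matrix())
np.savez('w10.npz',p=s['tool_pos'],r=s['eef_rot'])
cv2.imwrite('pics/w10.png',bot.camera('wrist')[:,:,::-1])
E
```

```text
14.4 [ 0.5935 -0.0016  0.1148] [0.0295 0.0556] [-0.0028  0.3717 -0.2396  0.9603  0.0001  1.706 ]
[[ 0.9905 -0.1376 -0.0008]
 [-0.1376 -0.9905  0.0001]
 [-0.0008  0.     -1.    ]]
```

View pics/w10.png

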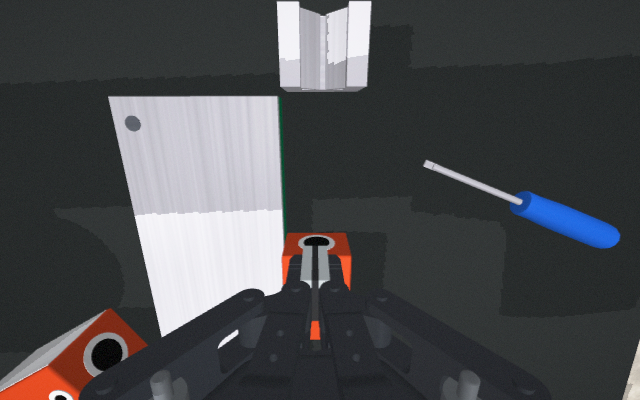

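apply_moves --series '[0, 0, 0.05, 0, 1, 0, 0, 0.04, 0, 1, 0, 0, 0.006, 0, 1, 0, 0.006, 0, 0, 1, 0, 0.006, 0, 0, 1, 0, 0.005, 0, 0, 1, 0, 0.004, 0, 0, 1, 0, 0.004, 0, 0, 1]'

```text
time_s: 15.45
tool_pos: [0.5911, -0.026, 0.0189]
eef_rot: [-3.133, 0.207, -0.002]
wrist_force: [-0.4, 4.4, 3.0]
opening: 0.0001
```

apply_moves --series '[0, 0.005, 0, 0, 1, 0, 0.005, 0, 0, 1, 0, 0.005, 0, 0, 1, 0, 0.005, 0, 0, 1, 0, 0.005, 0, 0, 1, 0, 0.005, 0, 0, 1, 0, 0.005, 0, 0, 1, 0, 0.005, 0, 0, 1]'

```text
time_s: 16.45
tool_pos: [0.5852, -0.0664, 0.0183]
eef_rot: [-3.135, 0.208, -0.0]
wrist_force: [2.0, 4.7, 2.4]
opening: -0.0001
```

```bash
python3 look.py l11; python3 -c "
from wl import *
print(loc(bot.get_state()['tool_pos']))"
```

```text
16.45 [ 0.58524631 -0.06641488  0.01831135] -0.00013191171019477006 [1.99717946 4.67069993 2.41496567]
[ 0.0298 -0.0104]
```

View pics/l11.png

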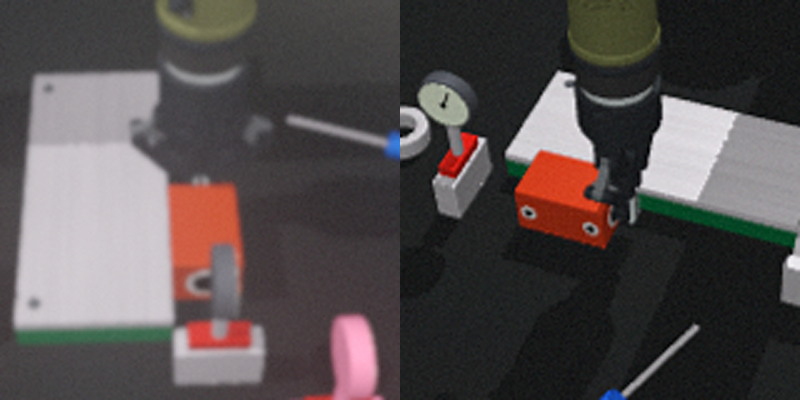

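apply_moves --series '[0, 0.005, 0, 0, 1, 0, 0.005, 0, 0, 1, 0, 0.005, 0, 0, 1, 0, 0.005, 0, 0, 1, 0, 0.005, 0, 0, 1, 0, 0.005, 0, 0, 1, 0, 0.005, 0, 0, 1, 0, 0.005, 0, 0, 1]'

```text
time_s: 17.55
tool_pos: [0.5797, -0.1062, 0.0181]
eef_rot: [3.135, -0.208, -0.001]
wrist_force: [-0.6, 1.3, -1.0]
opening: -0.0
```

apply_moves --series '[0, 0.003, 0, 0, 1, 0, 0.003, 0, 0, 1, 0, 0.002, 0, 0, 1, 0, 0.002, 0, 0, 1]'

```text
time_s: 18.05
tool_pos: [0.5786, -0.1157, 0.0183]
eef_rot: [-3.135, 0.208, 0.0]
wrist_force: [-0.2, 1.6, -1.1]
opening: -0.0001
```

```bash
python3 look.py l12; python3 -c "
from wl import *
print(loc(bot.get_state()['tool_pos']))"
```

```text
18.05 [ 0.57860595 -0.1157212   0.01827247] -9.367851563697468e-05 [-0.19146564  1.58278454 -1.06678912]
[ 0.0301 -0.0597]
```

View pics/l12.png

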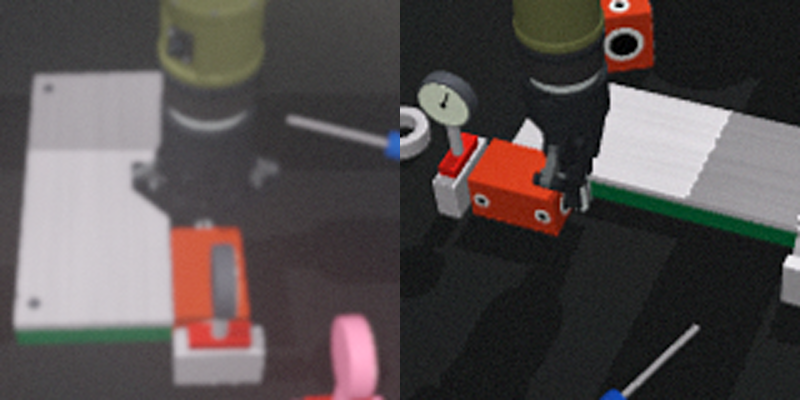

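A few millimetres are left to the stop, so I go on in small steps and watch the force.

apply_moves --series '[0, 0.001, 0, 0, 1, 0, 0.001, 0, 0, 1, 0, 0.001, 0, 0, 1, 0, 0.001, 0, 0, 1]'

```text
time_s: 18.65
tool_pos: [0.5782, -0.1196, 0.0183]
eef_rot: [-3.135, 0.207, -0.0]
wrist_force: [1.5, 1.6, -0.0]
opening: 0.0002
```

apply_moves --series '[0, 0.001, 0, 0, 1]'

```text
time_s: 18.77
tool_pos: [0.5781, -0.1207, 0.0184]
eef_rot: [-3.135, 0.208, -0.0]
wrist_force: [-0.7, 2.8, -0.1]
opening: 0.0001
```

apply_moves --series '[0, 0.001, 0, 0, 1]'

```text
time_s: 18.9
tool_pos: [0.5779, -0.1216, 0.0183]
eef_rot: [-3.135, 0.208, -0.0]
wrist_force: [0.6, 2.4, 0.3]
opening: 0.0
```

apply_moves --series '[0, 0.001, 0, 0, 1]'

```text
time_s: 19.02
tool_pos: [0.5778, -0.1226, 0.0183]
eef_rot: [-3.135, 0.208, -0.0]
wrist_force: [-0.3, 3.2, -1.1]
opening: -0.0001
```

apply_moves --series '[0, 0.001, 0, 0, 1]'

```text
time_s: 19.15
tool_pos: [0.5776, -0.1236, 0.0183]
eef_rot: [-3.135, 0.208, -0.0]
wrist_force: [0.1, 2.1, 0.5]
opening: -0.0002
```

apply_moves --series '[0, 0.001, 0, 0, 1]'

```text
time_s: 19.27
tool_pos: [0.5778, -0.1239, 0.0184]
eef_rot: [-3.133, 0.207, -0.001]
wrist_force: [2.1, 6.5, -0.9]
opening: -0.0
```

apply_moves --series '[0, 0.001, 0, 0, 1]'

```text
time_s: 19.4
tool_pos: [0.5779, -0.124, 0.0184]
eef_rot: [-3.131, 0.206, -0.002]
wrist_force: [1.7, 8.9, -0.8]
opening: -0.0002
```

apply_moves --series '[0, -0.006, 0, 0, 1, 0, -0.008, 0, 0, 1, 0, 0, -0.05, 0, 1, 0, 0, -0.06, 0, 1, 0, 0, -0.06, 0, 1, 0.05, 0.022, 0, 0, 1, 0.05, 0.022, 0, 0, 1, 0, 0, 0, -10, 1]'

```text
time_s: 20.4
tool_pos: [0.6749, -0.1704, 0.1866]
eef_rot: [3.14, 0.071, -0.0]
wrist_force: [-0.4, 1.1, 0.0]
opening: 0.0002
```

apply_moves --series '[0, 0, 0, -10, 1, 0, 0, 0, -10, 1, 0, 0, 0, -10, 1, 0, 0, 0, -10, 1, 0, 0, 0, -10, 1, 0, 0, 0, -10, 1, 0, 0, 0, -10, 1, 0, 0, 0, -10, 1]'

```text
time_s: 21.4
tool_pos: [0.6724, -0.1685, 0.1882]
eef_rot: [2.357, 2.076, -0.001]
wrist_force: [0.5, 0.4, -1.0]
opening: 0.0
```

```bash
python3 - <<'E'
from wl import *
s=bot.get_state();print(s['time_s'],s['tool_pos'],loc(s['tool_pos']))
np.savez('w13.npz',p=s['tool_pos'],r=s['eef_rot'])
im=bot.camera('wrist')[:,:,::-1];cv2.imwrite('pics/w13.png',im)
cv2.imwrite('pics/c13.png',cv2.resize(im[40:170,200:400],None,fx=4,fy=4,interpolation=cv2.INTER_CUBIC))
E
```

```text
21.4 [ 0.6724 -0.1685  0.1882] [ 0.1301 -0.0991]
```

View pics/w13.png

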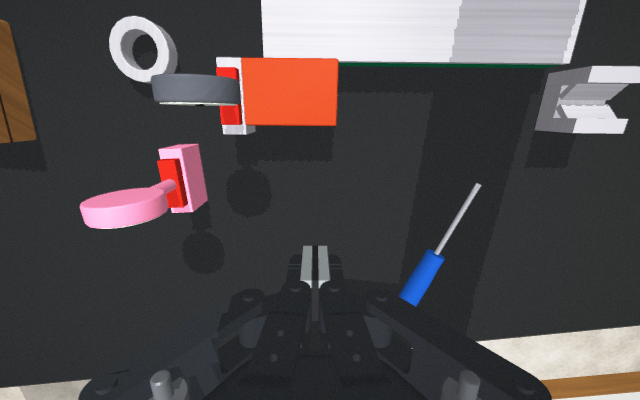

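View pics/c13.png

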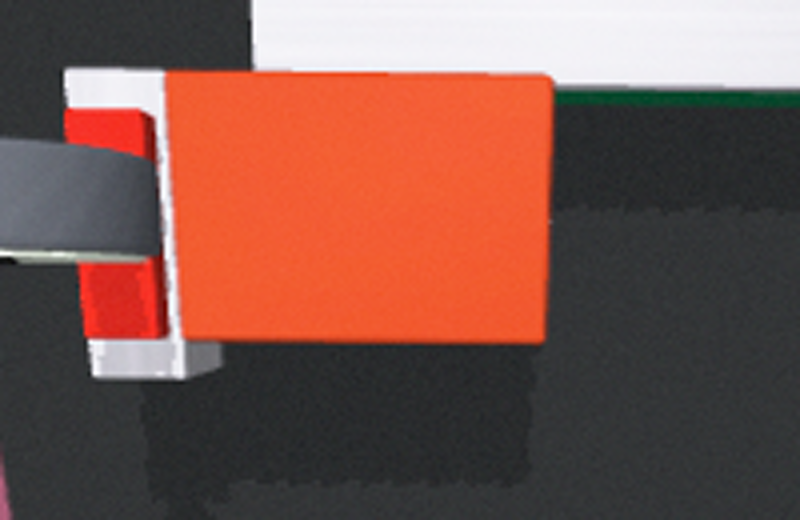

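```bash
python3 - <<'E'
from wl import *
d=np.load('w13.npz');cw=wcam(dict(tool_pos=d['p'],eef_rot=d['r']))
B=lambda p,z:bp(*cw,((p[0]+.5)/4-.5+200,(p[1]+.5)/4-.5+40),z)[:2]
o=[((-.03,-.045),B((165,71),.05)),((-.03,.045),B((552,75),.05)),((.03,.045),B((545,342),.05)),((.03,-.045),B((183,341),.05))]
p,r=fitrect(o,[.58,-.08,-.13]);print('cast',p,r.ravel(),'in step',loc(p),p[2]-PS[2])
F=lambda p,z:bp(*cw,p,z)[:2]
e=[F((262.5,58),.03),F((338,61),.03),F((577,64.5),.03)]
for q in e:print('edge',q,loc(q))
v=e[2]-e[1];print('edge yaw',np.arctan2(-v[0],v[1]))
for q in ((64,70),(165,70),(185,378),(93,378)):print('stop top',loc(B(q,.045)))
E
```

```text
cast [ 0.5712 -0.1791 -0.1333] [-0.0004 -0.0007 -0.0005  0.0008  0.0007  0.0005  0.0002 -0.0006] in step [ 0.0312 -0.1232] 0.0011590477439564484
edge [ 0.5351 -0.2024] [-0.0014 -0.1512]
edge [ 0.5472 -0.1293] [ 0.0007 -0.0771]
edge [0.5801 0.104 ] [0.0021 0.1586]
edge yaw -0.14040661054556072
stop top [ 0.0007 -0.1922]
stop top [ 0.0005 -0.1687]
stop top [ 0.0701 -0.169 ]
stop top [ 0.0703 -0.1922]
```

```bash
python3 look.py l14; python3 - <<'E'
import cv2
a=cv2.imread('pics/raws_l14.png')[190:300,290:390];cv2.imwrite('pics/c14a.png',cv2.resize(a,None,fx=5,fy=5,interpolation=cv2.INTER_CUBIC))
a=cv2.imread('pics/rawc_l14.png')[160:260,200:320];cv2.imwrite('pics/c14b.png',cv2.resize(a,None,fx=6,fy=6,interpolation=cv2.INTER_CUBIC))
E
```

```text
21.45 [ 0.67242646 -0.16849158  0.18819455] 0.00014594734559338066 [-0.23055096  0.10393041 -0.02644136]
```

View pics/c14a.png

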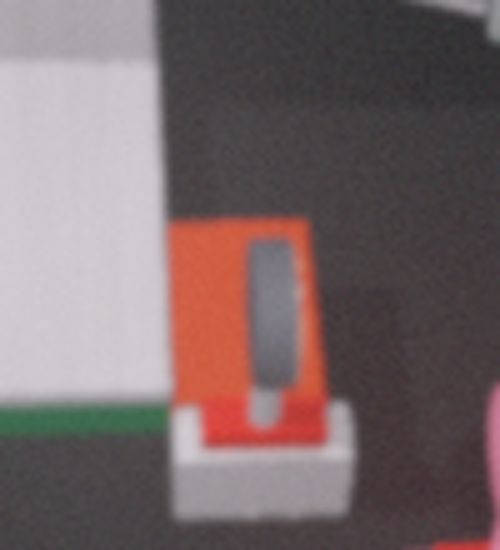

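View pics/c14b.png

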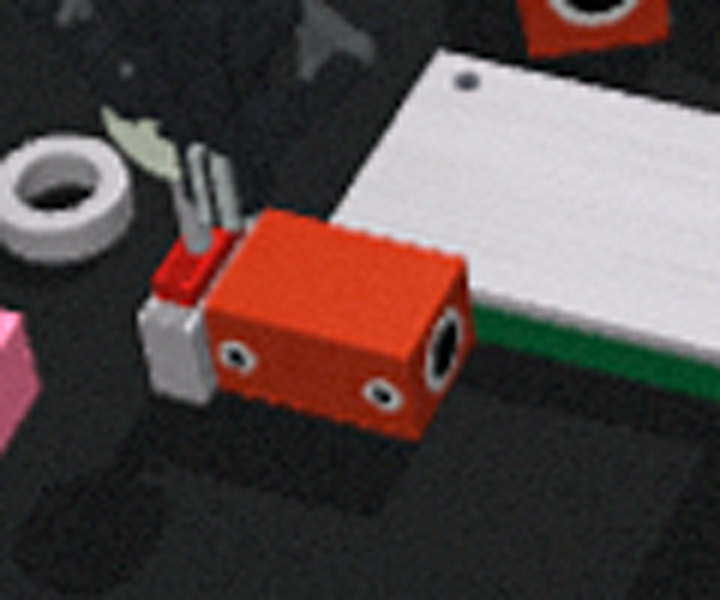

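The casting sits flush in both views, with no dark gap at the riser (side crop 170,220 to 175,400) or at the stop. The bystanders haven't moved and the arm is clear, so I'm handing in.

```bash
python3 -c "
from bench import bot
print(bot.job_done())"
```

```text
the job is handed in; nothing more can be done
None
```

The casting tumbled over the step onto its ground face and now sits in the corner between the riser and the grey gauge stop. I handed the job in at about 21.5 s of the 61 s allowed; no verdict is reported.

**What I did:** I pushed the smaller red casting low and slowly past the step edge with two fingers. It tipped by itself, and I then pressed it flat to the riser and slid it along to the stop. The wrist force reached about 9 N at the riser and about 9 N at the stop. I then lifted the tool clear.

**Last checks:**
- **Position:** the wrist picture put the casting's centre 31.2 mm out from the riser (target 30) and about 57 mm from the stop's origin (target 57).
- **Squareness:** it was square to the step within about 0.007 rad.
- **Snug fit:** the side view shows no gap at the riser, and the scene view shows none at the stop.
- **Bystanders:** the V-block, screwdriver and ring gauge look unmoved in the pictures. I did not measure them again.

**Disagreements:** the step's yaw read between -0.130 and -0.140 rad depending on the camera, and the riser edge by about 2 mm. Both are smaller than the tolerances. I left out a last nudge towards the riser because the gripper would have passed close to the dial.

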